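# Draw the carrying board from under the doughnut boxes

## Task

Take the blue carrying board by its black grip and draw it out along the runway from under the stack of doughnut boxes, never forcing it hard against its slab and guides, so that the boxes stay neatly stacked, upright and in their bay. Go on until its nose has gently pushed in the orange sprung stop pad a little, never more than half its travel, and leave the board lying there against it. Leave the other things on the table alone.

Things in the scene. Friction and masses are not known exactly. Their poses are not given: they have to be found in the camera images.
- bay: White slab 640 x 130 x 20 mm, fixed on the table: stack of boxes at one end, open runway to the other. Origin on the table under the stack's middle; +x along the runway, the way the board is drawn (slab spans x -110 to 530 mm), y across, z up. Guides have inner faces at y +-48 mm: cheeks 34 mm high beside the stack, strips 8 mm high at x 98 to 398 mm. Back wall at x -98 mm.
- gate (a point): Middle of the underside of the red gate bar across the bay, in front of the stack (91 mm from the bay's origin). The bar is 8 mm thick, 24 mm high; the slot under it is 10 mm high: the board's flat plate passes through, the bottom box is held back after sliding up to 10 mm with the board.
- board: Blue carrying board, 6 mm thick, about 0.6 kg, flat on the slab under the boxes, 3 mm play to each guide. Origin on its underside, below the stack's middle at the start; x towards its nose. 90 mm wide from x -80 (tail) to 100 mm, then a 60 mm wide tongue to the nose at x 205 mm. Drawing it takes a few newtons. It is clear of the boxes once its tail is past x 95 mm of the bay.
- board_grip (a point): Point on the black upright grip of the board, where to hold it: the grip is a block 40 mm along the board, 24 mm across and 50 mm high, from 6 to 56 mm above the board's underside. This point is on its centre line, 165 mm from the board's origin towards the nose, 38 mm above the board's underside (18 mm under the top of the grip).
- board_tail (a point): Middle of the tail (rear end) of the board, half-way up its thickness, 80 mm behind the board's origin.
- pad (a joint): Push-in of the orange sprung stop pad (70 mm wide, 22 mm high) at the runway's end, m: 0 untouched, 0.020 full travel; spring 0.4 N per mm from 0.8 N. Its block (38 mm high) was set by hand, place not measured: the pad's free face is anywhere from x 400 to 460 mm of the bay, so the nose meets it after a draw of 193 to 256 mm. Let go, the board stays, by friction, pressed lightly on the pad.
- box1: Closed two-doughnut box, kraft base with clear lid, 160 x 90 x 42 mm, 0.14 to 0.28 kg, bottom of the stack. Origin at the centre of its underside, x along its length.
- box1_mid (a point): Centre of that bottom box.
- box2: Closed two-doughnut box, kraft base with clear lid, 160 x 90 x 42 mm, 0.14 to 0.28 kg, middle of the stack. Origin at the centre of its underside, x along its length.
- box2_mid (a point): Centre of that middle box.
- box3: Closed two-doughnut box, kraft base with clear lid, 160 x 90 x 42 mm, 0.14 to 0.28 kg, top of the stack. Origin at the centre of its underside, x along its length.
- box3_mid (a point): Centre of that top box.
- open_box_a: Open kraft box 160 x 90 x 36 mm with a pink and a green doughnut. Bystander; leave it where it is. Origin at its underside.
- open_box_b: Open kraft box 160 x 90 x 36 mm with two pink doughnuts. Bystander; leave it where it is. Origin at its underside.
- sprinkle_tray: Clear tray 120 x 90 x 30 mm with sprinkles. Bystander; leave it where it is. Origin at its underside.
- shaker: White jar with red cap, 52 mm across, 110 mm high. Bystander; leave it where it is. Origin at its underside.
- spatula: Spatula 240 mm long lying on the table. Bystander; leave it where it is. Origin at its underside.
- plate: White plate 150 mm across with a green doughnut. Bystander; leave it where it is. Origin at its underside.

How it is judged (in metres and radians):
On the way, in this order (a step that is already met when the one before it is completed fails the run):
1. the board is drawn clear of the stack: its tail is past the gate bar, the nose still short of the pad (x of board_tail in the frame of bay above 0.095 m).
2. the board's nose has pushed in the stop pad by 2 mm or more (value of joint pad above 0.002 m), for 0.1 s.
At the end, for the whole second after the job is handed in: The board lies flat on the runway (tail at most 6 mm above its resting height), clear of the gate bar, within 0.08 rad of the runway, still pushing the pad in by 1 to 10 mm; the three boxes stand stacked and level in the bay, each within 25 mm along and 20 mm across of the bay's origin, at rest (x of board_tail in the frame of bay above 0.095 m and z of board_tail in the frame of bay below 0.029 m and angle between the x axis of board and the x axis of bay, either way round below 0.08 rad and value of joint pad between 0.001 and 0.01 m and linear speed of each of board, box1, box2, box3 below 0.01 m/s and z of box1_mid in the frame of bay between 0.035 and 0.045 m and angle between each of box1_mid, box2_mid, box3_mid's own z axis and vertical below 0.04 rad and x of box1_mid in the frame of bay between -0.025 and 0.025 m and y of box1_mid in the frame of bay between -0.02 and 0.02 m and z of box2_mid in the frame of bay between 0.077 and 0.087 m and x of box2_mid in the frame of bay between -0.025 and 0.025 m and y of box2_mid in the frame of bay between -0.02 and 0.02 m and z of box3_mid in the frame of bay between 0.119 and 0.129 m and x of box3_mid in the frame of bay between -0.025 and 0.025 m and y of box3_mid in the frame of bay between -0.02 and 0.02 m); the robot touches nothing.
It fails at once if the stop pad is pushed in by more than 10 mm of its 20 mm (value of joint pad above 0.01 m).
It fails at once if the board is forced against slab, guides or gate bar with more than 30 N (contact force between board and bay above 30 N).
It fails at once if a box tips by more than 0.2 rad (angle between any of box1_mid, box2_mid, box3_mid's own z axis and vertical above 0.2 rad).
It fails at once if a bystander is moved by more than 30 mm (distance of any of open_box_a, open_box_b, sprinkle_tray, shaker, spatula, plate from where it was at the start of the episode above 0.03 m).
It also fails if it takes over 64 s, if anything falls off the work surface, if the arm or the gripper's body presses on something with over 40 N, if the wrist force passes 120 N, or if a joint passes its speed limit or range.

## Robot

A 6-joint arm with a two-finger parallel gripper is mounted at the origin on the work surface. World frame = base frame: x ahead of the robot, y to its left, z up, the work surface at z = 0. Lengths are in m, angles in degrees, forces in N, time in s.
With the tool pointing down it reaches from about 0.35 to 0.975 m from the base axis. Payload 7.1 kg.
Tool frame: the origin (TCP) lies between the finger pads; the fingertips stand 11 mm ahead of it and the grasp point (between the pads) lies 8 mm behind it (robot.tip_reach is the distance from the TCP to the fingertips, in m); z points along the fingers, y is the line along which they close (so a half turn about z gives the same grasp; the last joint's range is limited). The gripper opens to 88 mm and grips with 3 to 60 N. Pads are 20 mm wide; open, the fingers measure 115 mm over their backs; the gripper's body (75 mm by 178 mm) begins 61 mm behind the grasp point.
Start: joints at [64.114, 24.242, 93.386, -0, 62.372, -1.089], TCP at [0.262, 0.567, 0.234] pointing down, gripper open.
Joint ranges: [-172.04, 172.04], [-51.8, 120.97], [4.93, 147.93], [-75.15, 255.16], [6.16, 154.13], [-145.62, 145.62]. Speed limits (degrees/s): [136.94, 136.94, 172.46, 180, 180, 180].

## Interface

Orientations are given as [roll, pitch, yaw] about the fixed x, y, z axes, in that order (R = Rz(yaw) Ry(pitch) Rx(roll)).
In Python, from bench import robot, viewer, workorder gives the robot as it stands. The module is installed in compiled form; this text tells all that it offers.
- The arm moves only by the tool play_rows, never from a script. Its argument "targets" is one flat list of numbers, 4 for each row, row after row: the shift along the world's x, y, z each as a share of 40 mm, from -1 to 1, then the turn about the world's z as a share of 4 degrees, from -1 to 1. A call has 1 to 10 rows; each row shifts and turns the commanded pose from where the row before left it; what a row does not reach is not made up. A row lasts 1/10 s, in which the tool goes at most 50 mm and 8.59 degrees, less where a joint would pass 70% of its speed; a pose out of reach is approached as far as the arm can. A call with a number of a shift or a turn outside -1 to 1 is refused whole. A call with a gripper value outside its range is refused whole. "gripper" is the opening, from -1 (shut) to 1 (fully open), set as the call begins (left out, the last holds). The fingers move at their own pace and stop on an object; "force" is the grip in N (left out, the last holds). Time passes only in rows, so rows that do not move let the fingers close. It gives the time, the measured TCP pose, the force, the opening and the grip force at its end, in the units of the state.
- robot.get_obs(): the state, without advancing time (a new reading comes with each control period).
- viewer.camera(name): name is "scene" or "side" or "wrist"; returns the picture (400x640x3 uint8, red, green, blue); there is no depth.
- viewer.get_calibration(name): a dict with "fovy" (degrees; the focal length in pixels is half the picture's height over the tangent of half this angle, whatever the lens; pixels are square), "cx", "cy" (the principal point, pixels), "dist" ([k1, k2, p1, p2, k3] as OpenCV has them; the pictures are not rectified), "R" (3x3) and "t" (3): a world point X has camera coordinates R X + t. Camera axes: x right, y down, z forward; pixel columns grow to the right and rows downward; lengths in m; the calibration is good to about 2 mm. A picture is of the moment at which its call begins: read the wrist's pose just before it. get_calibration takes no time and is no camera call; for the wrist camera it gives the pose at the moment of the call.
- workorder.finish_job(): hands the job in; it is judged then, once.
The state is a dict: "time_s": time; "joints": joint angles; "dq": joint speeds; "effort": joint torques, N m; "position": TCP position; "orientation": TCP orientation; "wrist_force": force on the tool from outside, world axes, zero at the start; "wrist_torque": the same for the moment, N m; "gripper_width": finger opening in m; "finger_force": force on a finger pad.
Only numpy, scipy, OpenCV 4.12 (cv2) and the standard library are available. Lean on these libraries where they do the work, as an engineer would, in place of code of your own. Each camera call takes 0.05 s, during which the arm holds its last target. There are 200 camera calls.

## Working session

There is one attempt and no reset: what is moved stays moved. The work goes in short steps, Python scripts to look and compute and a tool call to move; the robot and the scene stay as the last step left them, time stands still between calls to the robot, and variables do not carry over. Pictures are saved under pics/ and viewed, at most 10 in all, crops included, and the job is handed in when it is done.

Besides the shell and the picture viewer there is one more tool, called after "Emit:" as name(argument=value, ...) on one line, values as JSON. play_rows: Moves the arm, as the interface text tells. Its arguments: {"type":"object","properties":{"targets":{"type":"array","items":{"type":"number","minimum":-1,"maximum":1}},"gripper":{"type":"number"},"force":{"type":"number"}},"required":["targets"]}

```bash
mkdir -p pics; python3 - <<'E'
from bench import robot, viewer
import cv2, numpy as np
for n in ("scene","side"):
    im=viewer.camera(n); cv2.imwrite(f"pics/{n}0.png",im[:,:,::-1])
    c=viewer.get_calibration(n); print(n,c)
o=robot.get_obs(); print(o['time_s'],o['position'],o['orientation'],robot.tip_reach)
E
```

```text
scene {'fovy': 57.17489484133244, 'cx': 319.07521686732633, 'cy': 204.90786981359514, 'dist': array([-0.06264496,  0.        ,  0.        ,  0.        ,  0.        ]), 'R': array([[ 0.37780967,  0.92571804, -0.01749183],
       [ 0.64932102, -0.27837777, -0.70773443],
       [-0.66003186,  0.2560311 , -0.706262  ]]), 't': array([-0.17468764, -0.28515937,  1.79243979])}
side {'fovy': 46.36868521965097, 'cx': 324.2484069689325, 'cy': 202.79822675007526, 'dist': array([-0.0859094,  0.       ,  0.       ,  0.       ,  0.       ]), 'R': array([[ 0.61984346, -0.78471112,  0.00474751],
       [-0.44501023, -0.35648383, -0.82151395],
       [ 0.64634354,  0.50709736, -0.57016865]]), 't': array([-0.36879584,  0.31785085,  1.07610849])}
0.1 [0.26190696 0.56695065 0.23298712] [-1.79921548e+02 -7.27214725e-04  1.55203322e+02] 0.011
```

View pics/scene0.png

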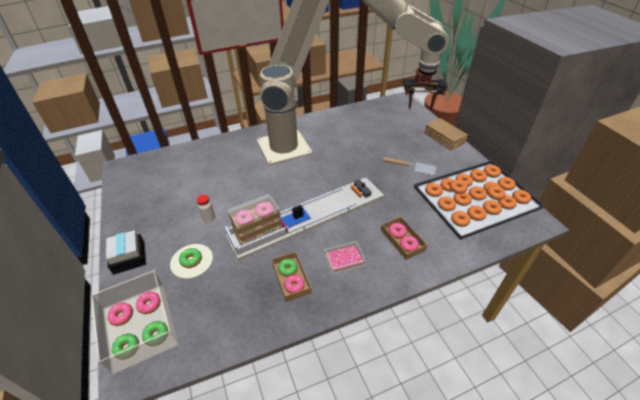

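View pics/side0.png

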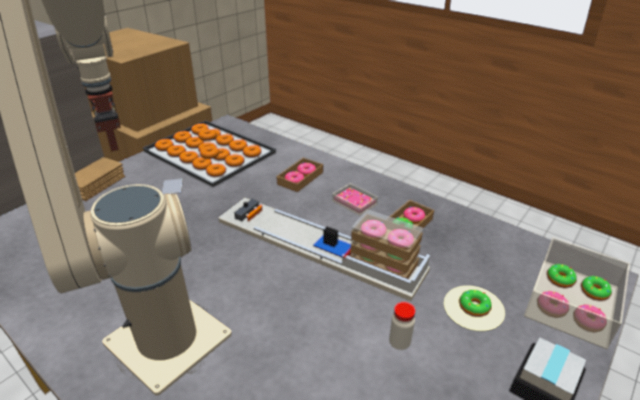

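The scene view shows the stack at about (255,220), the black grip at (297,212) on the blue board and the orange pad at about (360,188). In the side view the grip is at (331,236) and the pad at (253,210).

```bash
cat > h.py <<'E'
import cv2, numpy as np
from bench import robot, viewer
def K(c):
    f=200/np.tan(np.radians(c['fovy'])/2); return np.array([[f,0,c['cx']],[0,f,c['cy']],[0,0,1.]])
def ray(c,p):
    u=cv2.undistortPoints(np.array([[p]],float),K(c),c['dist'])[0,0]
    return -c['R'].T@c['t'], c['R'].T@np.array([u[0],u[1],1.])
def onz(c,p,z):
    o,d=ray(c,p); return o+d*(z-o[2])/d[2]
def tri(c1,p1,c2,p2):
    A=[];b=[]
    for c,p in((c1,p1),(c2,p2)):
        o,d=ray(c,p); d/=np.linalg.norm(d); M=np.eye(3)-np.outer(d,d); A.append(M); b.append(M@o)
    return np.linalg.lstsq(np.vstack(A),np.hstack(b),rcond=None)[0]
def proj(c,X):
    return cv2.projectPoints(np.array([X],float),cv2.Rodrigues(c['R'])[0],c['t'],K(c),c['dist'])[0][0,0]
E
python3 - <<'E'
import cv2
a=cv2.imread('pics/scene0.png')[170:260,215:395]; b=cv2.imread('pics/side0.png')[190:300,210:440]
a=cv2.resize(a,(720,360),interpolation=2)[:290*4]; 
a=cv2.resize(a,(600,300)); b=cv2.resize(b,(627,300))
a=cv2.copyMakeBorder(a,0,0,0,27,0)
cv2.imwrite('pics/c1.png',cv2.vconcat([a,b]))
E
```

```text
(no output)
```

View pics/c1.png

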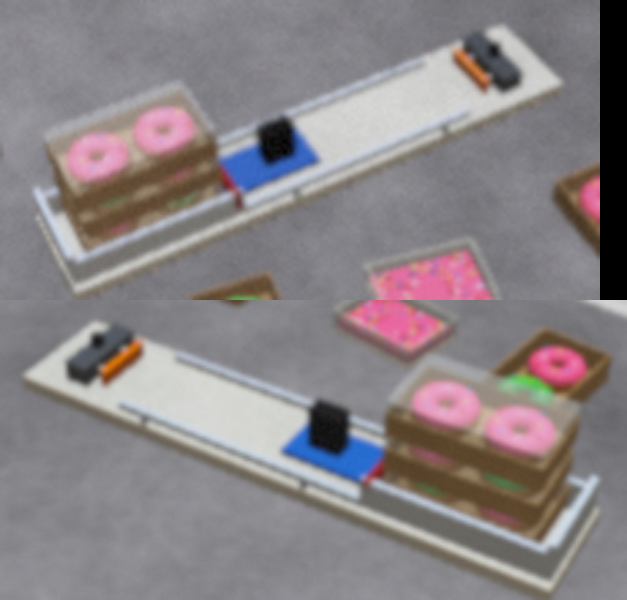

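The enlarged crops show the slab corners, the grip and the orange pad clearly; next I turn them into world points.

```bash
python3 - <<'E'
from h import *
S=viewer.get_calibration('scene');D=viewer.get_calibration('side')
s=lambda x,y:(215+(x+.5)/3.3333-.5,170+(y+.5)/3.3333-.5)
d=lambda x,y:(210+(x+.5)/2.726-.5,190+(y-300+.5)/2.727-.5)
P={}
for n,ps,pd in (('endL',(507,26),(25,377)),('endR',(562,82),(97,321)),('backR',(78,289),(598,512)),('backL',(38,216),(550,585))):
    pass
# left/right seen along +x: compute each on z=.02
for n,c,p in (('s far',S,s(507,26)),('s far2',S,s(562,82)),('s near',S,s(76,288)),('d a',D,d(25,377)),('d b',D,d(97,321)),('d c',D,d(598,512)),('d e',D,d(550,585))):
    print(n,onz(c,p,.02).round(4))
g={}
for n,c,roi in(('scene',S,(285,200,310,225)),('side',D,(318,222,345,250))):
    im=cv2.cvtColor(cv2.imread(f'pics/{n}0.png'),cv2.COLOR_BGR2HSV); x0,y0,x1,y1=roi
    m=np.uint8(im[y0:y1,x0:x1,2]<50); k,l,st,ce=cv2.connectedComponentsWithStats(m); i=1+np.argmax(st[1:,4])
    g[n]=ce[i]+(x0,y0); print(n,st[i],g[n])
    h=im; o=np.uint8((h[...,0]>5)&(h[...,0]<18)&(h[...,1]>180)&(h[...,2]>120)); R=(345,175,375,200) if n=='scene' else (235,195,270,225)
    ys,xs=np.nonzero(o[R[1]:R[3],R[0]:R[2]]); print('orange',len(xs),xs.mean()+R[0],ys.mean()+R[1]); g[n+'o']=(xs.mean()+R[0],ys.mean()+R[1])
print('grip centroid',tri(S,g['scene'],D,g['side']).round(4))
print('pad',tri(S,g['sceneo'],D,g['sideo']).round(4), onz(S,g['sceneo'],.033),onz(D,g['sideo'],.033))
E
```

```text
s far [0.3868 0.2544 0.02  ]
s far2 [0.5081 0.2678 0.02  ]
s near [ 0.5852 -0.3632  0.02  ]
d a [0.3782 0.2427 0.02  ]
d b [0.5081 0.2611 0.02  ]
d c [ 0.5821 -0.3706  0.02  ]
d e [ 0.4654 -0.3827  0.02  ]
scene [ 8  6 10 12 84] [297.44047619 211.69047619]
orange 1 357.0 191.0
side [  6   6  13  18 187] [329.99465241 236.39572193]
orange 68 253.80882352941177 211.97058823529412
grip centroid [ 0.4914 -0.1012  0.0501]
pad [0.4584 0.1706 0.0307] [0.45995897 0.17018951 0.033     ] [0.4559425  0.16709296 0.033     ]
```

Bay axis is at about 97.1° yaw, with its origin at about (0.511,-0.268). The grip is at about (0.490,-0.103). Moving above the grip now, closing line across the board.

Emit:
play_rows(targets=[0.34,-0.5,0,-0.85,0.34,-1,0,-0.85,0.34,-1,0,-0.85,0.34,-1,0,-0.85,0.34,-1,0,-0.85,0.34,-1,0,-0.85,0.34,-1,0,-0.85,0.34,-1,0,-0.85,0.34,-1,0,-0.85,0.34,-1,0,-0.85], gripper=1)

```text
time_s: 1.1
position: [0.3982, 0.1857, 0.2336]
orientation: [-180.0, -0.0, 121.1]
wrist_force: [0.0, -0.1, -0.2]
gripper_width: 0.0877
finger_force: 0.0
```

Emit:
play_rows(targets=[0.34,-1,0,-0.85,0.34,-1,0,-0.85,0.34,-1,0,-0.85,0.34,-1,0,-0.85,0.34,-1,0,-0.85,0.34,-1,0,-0.85,0.26,-1,0,-0.92,0,-0.25,0,0,0,0,0,0,0,0,0,0])

```text
time_s: 2.1
position: [0.4894, -0.1019, 0.2333]
orientation: [-179.9, -0.0, 97.1]
wrist_force: [-0.5, -0.4, 0.6]
gripper_width: 0.0877
finger_force: 0.0
```

```bash
python3 - <<'E'
from h import *
o=robot.get_obs(); c=viewer.get_calibration('wrist'); im=viewer.camera('wrist'); cv2.imwrite('pics/w1.png',im[:,:,::-1])
np.savez('w1.npz',**{k:np.array(v) for k,v in c.items()})
print(o['time_s'],o['position'],o['orientation'],o['wrist_force'])
E
```

```text
2.1 [ 0.48939622 -0.1018631   0.23331923] [-1.79940583e+02 -4.54973589e-02  9.71446830e+01] [-0.45698879 -0.38932163  0.58066626]
```

View pics/w1.png

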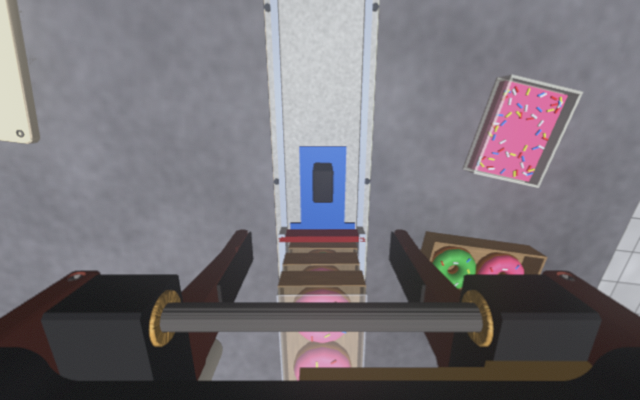

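The wrist view shows the grip at about (323,182), the blue tongue at columns 300–345 with its nose at row 147, and the runway nearly vertical. I'll get the axis and grip offset from it.

```bash
python3 - <<'E'
from h import *
c=dict(np.load('w1.npz')); c['fovy']=float(c['fovy'])
im=cv2.imread('pics/w1.png'); h=cv2.cvtColor(im,cv2.COLOR_BGR2HSV)
b=(h[...,0]>100)&(h[...,0]<125)&(h[...,1]>150)&(h[...,2]>90); b[:140]=0;b[225:]=0
L=[];Rr=[]
for r in range(152,218,3):
    xs=np.nonzero(b[r,285:360])[0]+285; L.append(onz(c,(xs.min()-.5,r),.026)); Rr.append(onz(c,(xs.max()+.5,r),.026))
L=np.array(L);Rr=np.array(Rr)
for e in(L,Rr): v=np.polyfit(e[:,1],e[:,0],1); print('edge yaw',90+np.degrees(np.arctan(-v[0])), 'x at y=-.1',np.polyval(v,-.1))
ys=np.nonzero(b[:,310:335].sum(1)>12)[0]; print('nose',ys.min(),onz(c,(323,ys.min()-.5),.026))
d=np.uint8(h[...,2]<75)*1; d=d[155:210,305:342]; k,l,st,ce=cv2.connectedComponentsWithStats(d); i=1+np.argmax(st[1:,4]); print(st[i]+[305,155,0,0,0],ce[i]+[305,155])
# slab outer edges via gray saturation/brightness
E1=[]
for r in (10,30,50,70,90,110,130):
    g=cv2.GaussianBlur(im,(3,3),0)[r,:,1].astype(int); l=np.argmax(np.diff(g[240:300]))+240.5; q=np.argmin(np.diff(g[345:400]))+345.5
    E1.append(np.r_[r,l,q,onz(c,(l,r),.02)[:2],onz(c,(q,r),.02)[:2]])
print(np.array(E1).round(4))
E
```

```text
Traceback (most recent call last):
ValueError: zero-size array to reduction operation minimum which has no identity
```

```bash
python3 - <<'E'
from h import *
c=dict(np.load('w1.npz')); c['fovy']=float(c['fovy'])
im=cv2.imread('pics/w1.png'); h=cv2.cvtColor(im,cv2.COLOR_BGR2HSV); print(h[152,310],h[180,323],h[200,345],h[180,333],h[180,290],h[180,372])
I=im.astype(int); b=(I[...,0]-I[...,2]>60); b[:140]=0
E=[]
for r in range(152,214,3):
    xs=np.nonzero(b[r,285:360])[0]+285; E.append((r,xs.min()-.5,xs.max()+.5))
for j in(1,2):
    e=np.array([onz(c,(q[j],q[0]),.026) for q in E]); v=np.polyfit(e[:,1],e[:,0],1); print('yaw',90-np.degrees(np.arctan(v[0])),'x at y=-.1',np.polyval(v,-.1),'std',np.std(e[:,0]-np.polyval(v,e[:,1])))
ys=np.nonzero(b[:,310:335].sum(1)>12)[0]; print('nose',ys.min(),onz(c,(323,ys.min()-.5),.026))
d=np.uint8(h[155:210,305:342,2]<80); k,l,st,ce=cv2.connectedComponentsWithStats(d); i=1+np.argmax(st[1:,4]); print(st[i],ce[i]+[305,155])
g=cv2.GaussianBlur(im,(3,3),0)[...,1].astype(int)
for r in (10,50,90,130):
    l=np.argmax(np.diff(g[r,240:300]))+241; q=np.argmin(np.diff(g[r,345:400]))+346
    print(r,l,q,onz(c,(l-.5,r),.02)[:2],onz(c,(q-.5,r),.02)[:2])
E
```

```text
[110 143 214] [115  33  84] [113  41 199] [111 132 157] [105   8 189] [117  21 134]
yaw 97.1347698465964 x at y=-.1 0.4597284671015757 std 0.00042691576960000063
yaw 97.2965023902998 x at y=-.1 0.5202509062944328 std 0.0003317371996888296
nose 147 [ 0.48619601 -0.06203514  0.026     ]
[  9   9  18   8 113] [322.51327434 167.0619469 ]
10 270 373 [0.40708478 0.08087925] [0.52237249 0.09528393]
50 266 377 [0.4052756  0.03982843] [0.5342832  0.05597434]
90 269 375 [ 0.41179518 -0.00345313] [0.53989281 0.01260728]
130 271 373 [ 0.41760578 -0.05049302] [ 0.54596087 -0.03436872]
```

The board is at yaw about 97.2° with the grip at (0.490,-0.102), and the TCP is already right above it. Descending and closing.

Emit:
play_rows(targets=[0.015,0,-1,0.03,0,0,-1,0,0,0,-1,0,0,0,-1,0,0,0,-0.4,0,0,0,-0.18,0,0,0,0,0,0,0,0,0])

```text
time_s: 2.95
position: [0.4914, -0.1022, 0.0514]
orientation: [179.9, 0.0, 97.3]
wrist_force: [-0.2, -0.4, -0.3]
gripper_width: 0.0879
finger_force: 0.0
```

Emit:
play_rows(targets=[0,0,0,0,0,0,0,0,0,0,0,0,0,0,0,0,0,0,0,0,0,0,0,0,0,0,0,0,0,0,0,0], gripper=-1, force=20)

```text
time_s: 3.75
position: [0.4907, -0.1027, 0.0504]
orientation: [-180.0, -0.0, 97.2]
wrist_force: [-1.4, -0.1, -0.4]
gripper_width: 0.0273
finger_force: 0.0
```

Emit:
play_rows(targets=[0,0,0,0,0,0,0,0,0,0,0,0,0,0,0,0])

```text
time_s: 4.15
position: [0.4908, -0.1027, 0.0504]
orientation: [180.0, 0.0, 97.2]
wrist_force: [0.3, 0.2, -0.8]
gripper_width: 0.0241
finger_force: 20.0
```

Emit:
play_rows(targets=[-0.0064,0.05,0,0,-0.0064,0.05,0,0,-0.0064,0.05,0,0,-0.0064,0.05,0,0,-0.0064,0.05,0,0,-0.0064,0.05,0,0,-0.0064,0.05,0,0,-0.0064,0.05,0,0,-0.0064,0.05,0,0,-0.0064,0.05,0,0])

```text
time_s: 5.15
position: [0.4882, -0.0828, 0.0504]
orientation: [180.0, 0.0, 97.3]
wrist_force: [1.8, -7.4, -4.2]
gripper_width: 0.024
finger_force: 20.0
```

Emit:
play_rows(targets=[-0.01,0.075,0,0,-0.01,0.075,0,0,-0.01,0.075,0,0,-0.01,0.075,0,0,-0.01,0.075,0,0,-0.01,0.075,0,0,-0.01,0.075,0,0,-0.01,0.075,0,0,-0.01,0.075,0,0,-0.01,0.075,0,0])

```text
time_s: 6.15
position: [0.4842, -0.0528, 0.0505]
orientation: [180.0, 0.0, 97.3]
wrist_force: [0.9, -7.2, -3.7]
gripper_width: 0.0238
finger_force: 20.0
```

Emit:
play_rows(targets=[-0.01,0.075,0,0,-0.01,0.075,0,0,-0.01,0.075,0,0,-0.01,0.075,0,0,-0.01,0.075,0,0,-0.01,0.075,0,0,-0.01,0.075,0,0,-0.01,0.075,0,0,-0.01,0.075,0,0,-0.01,0.075,0,0])

```text
time_s: 7.15
position: [0.4801, -0.023, 0.0504]
orientation: [-180.0, 0.0, 97.3]
wrist_force: [1.4, -9.3, -4.2]
gripper_width: 0.024
finger_force: 20.0
```

```bash
python3 - <<'E'
from h import *
a=viewer.camera('scene')[:,:,::-1]; b=viewer.camera('side')[:,:,::-1]
cv2.imwrite('pics/scene1.png',a);cv2.imwrite('pics/side1.png',b)
a=cv2.resize(np.ascontiguousarray(a[170:260,215:395]),(600,300),interpolation=2); b=cv2.resize(np.ascontiguousarray(b[190:300,210:440]),(600,287),interpolation=2)
cv2.imwrite('pics/c2.png',cv2.vconcat([a,b]))
E
```

```text
(no output)
```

View pics/c2.png

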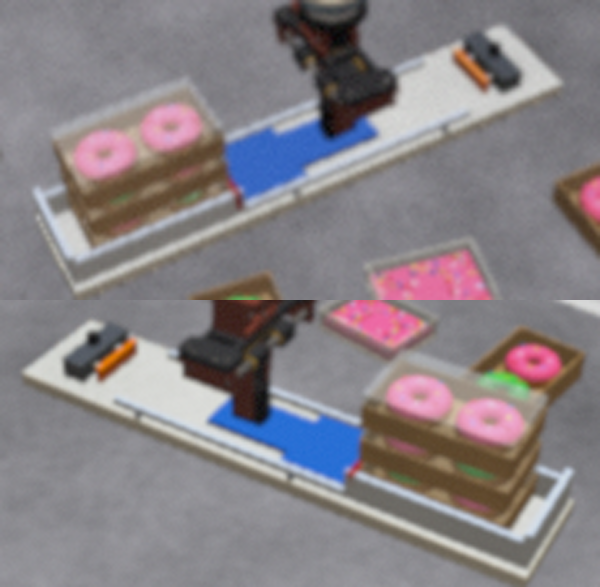

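The board has come out about 80 mm, straight, and the stack is level against the gate. Continuing.

Emit:
play_rows(targets=[-0.01,0.075,0,0,-0.01,0.075,0,0,-0.01,0.075,0,0,-0.01,0.075,0,0,-0.01,0.075,0,0,-0.01,0.075,0,0,-0.01,0.075,0,0,-0.01,0.075,0,0,-0.01,0.075,0,0,-0.01,0.075,0,0])

```text
time_s: 8.25
position: [0.4759, 0.0074, 0.0504]
orientation: [-180.0, 0.0, 97.2]
wrist_force: [1.1, -5.2, -2.1]
gripper_width: 0.0237
finger_force: 20.0
```

Emit:
play_rows(targets=[-0.01,0.075,0,0,-0.01,0.075,0,0,-0.01,0.075,0,0,-0.01,0.075,0,0,-0.01,0.075,0,0,-0.01,0.075,0,0,-0.01,0.075,0,0,-0.01,0.075,0,0,-0.01,0.075,0,0,-0.01,0.075,0,0])

```text
time_s: 9.25
position: [0.472, 0.0377, 0.0504]
orientation: [-180.0, -0.0, 97.2]
wrist_force: [0.5, -3.4, -2.9]
gripper_width: 0.0238
finger_force: 20.0
```

Emit:
play_rows(targets=[-0.01,0.075,0,0,-0.01,0.075,0,0,-0.01,0.075,0,0,-0.01,0.075,0,0,-0.01,0.075,0,0,-0.01,0.075,0,0,-0.01,0.075,0,0,-0.01,0.075,0,0,-0.01,0.075,0,0,-0.01,0.075,0,0])

```text
time_s: 10.25
position: [0.468, 0.0677, 0.0505]
orientation: [-180.0, -0.0, 97.2]
wrist_force: [-0.3, 0.0, -3.6]
gripper_width: 0.024
finger_force: 20.0
```

Drawn about 172 mm with low forces. I'll use the wrist view to measure the gap to the pad.

```bash
python3 - <<'E'
from h import *
o=robot.get_obs(); c=viewer.get_calibration('wrist'); im=viewer.camera('wrist')[:,:,::-1]; cv2.imwrite('pics/w2.png',im)
np.savez('w2.npz',**{k:np.array(v) for k,v in c.items()})
print(o['position'])
E
```

```text
[0.46804867 0.06772784 0.05046319]
```

View pics/w2.png

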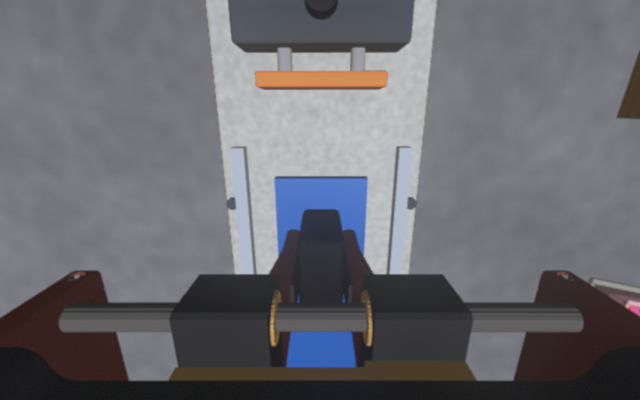

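The orange pad's lower front edge is at row ~88 (columns 256–386) and the board's nose at row ~177.

```bash
python3 - <<'E'
from h import *
c=dict(np.load('w2.npz')); c['fovy']=float(c['fovy'])
im=cv2.imread('pics/w2.png').astype(int)
print([tuple(im[r,300]) for r in range(68,92)]); print([im[r,320,0]-im[r,320,2] for r in range(172,182)])
e=np.array([-.127,.992]);n=onz(c,(321,176.5),.026)
f=lambda r,z:(onz(c,(321,r),z)-n)[:2]@e
print('nose',n,'pad bottom edge z.021,.024',f(88,.021),f(88,.024),'top front edge z.042,.045',f(84.5,.042),f(84.5,.045))
for z in(.021,.043): print(z,np.linalg.norm(onz(c,(256,86),z)-onz(c,(387,86),z)))
for p in((233,155),(409,155)): print(onz(c,p,.028))
E
```

```text
[(np.int64(183), np.int64(182), np.int64(181)), (np.int64(183), np.int64(182), np.int64(181)), (np.int64(168), np.int64(170), np.int64(188)), (np.int64(107), np.int64(134), np.int64(203)), (np.int64(79), np.int64(132), np.int64(209)), (np.int64(82), np.int64(140), np.int64(210)), (np.int64(85), np.int64(142), np.int64(211)), (np.int64(84), np.int64(142), np.int64(211)), (np.int64(85), np.int64(142), np.int64(211)), (np.int64(85), np.int64(143), np.int64(211)), (np.int64(85), np.int64(142), np.int64(211)), (np.int64(83), np.int64(141), np.int64(210)), (np.int64(85), np.int64(142), np.int64(211)), (np.int64(86), np.int64(142), np.int64(211)), (np.int64(87), np.int64(144), np.int64(211)), (np.int64(84), np.int64(142), np.int64(210)), (np.int64(85), np.int64(142), np.int64(212)), (np.int64(82), np.int64(134), np.int64(210)), (np.int64(77), np.int64(114), np.int64(192)), (np.int64(66), np.int64(83), np.int64(132)), (np.int64(68), np.int64(78), np.int64(107)), (np.int64(110), np.int64(113), np.int64(128)), (np.int64(175), np.int64(174), np.int64(174)), (np.int64(188), np.int64(187), np.int64(185))]
[np.int64(6), np.int64(7), np.int64(6), np.int64(7), np.int64(20), np.int64(41), np.int64(80), np.int64(111), np.int64(118), np.int64(117)]
nose [0.46216728 0.10950062 0.026     ] pad bottom edge z.021,.024 0.05341473935047295 0.05318803755971964 top front edge z.042,.045 0.05356076392380974 0.05330158021865528
0.021 0.07883106322347676
0.043 0.06925216498593201
[0.40617737 0.1165694  0.028     ]
[0.51456177 0.1303747  0.028     ]
```

Gap is about 53 mm. Advancing 46 mm, then creeping.

Emit:
play_rows(targets=[-0.01,0.075,0,0,-0.01,0.075,0,0,-0.01,0.075,0,0,-0.01,0.075,0,0,-0.01,0.075,0,0,-0.01,0.075,0,0,-0.01,0.075,0,0,-0.01,0.075,0,0,-0.01,0.075,0,0,-0.01,0.075,0,0])

```text
time_s: 11.3
position: [0.4641, 0.0976, 0.0505]
orientation: [180.0, -0.0, 97.2]
wrist_force: [-0.1, -1.5, -3.9]
gripper_width: 0.0239
finger_force: 20.0
```

Emit:
play_rows(targets=[-0.01,0.075,0,0,-0.01,0.075,0,0,-0.01,0.075,0,0,-0.01,0.075,0,0,-0.01,0.075,0,0,0,0,0,0,0,0,0,0])

```text
time_s: 12.0
position: [0.4621, 0.1126, 0.0505]
orientation: [180.0, -0.0, 97.2]
wrist_force: [-0.9, 1.3, -3.3]
gripper_width: 0.0242
finger_force: 20.0
```

```bash
python3 - <<'E'
from h import *
o=robot.get_obs(); c=viewer.get_calibration('wrist'); im=viewer.camera('wrist')[:,:,::-1]; cv2.imwrite('pics/w3.png',im); I=im.astype(int)
np.savez('w3.npz',**{k:np.array(v) for k,v in c.items()})
print(o['position'],o['wrist_force'])
for r in range(110,185,1): print(r,*I[r,300],end=' | ')
E
```

```text
[0.46211528 0.1125654  0.05049404] [-0.86492146  1.33883372 -3.32013911]
110 106 97 93 | 111 107 99 95 | 112 108 99 95 | 113 106 98 94 | 114 106 97 94 | 115 106 98 94 | 116 108 99 96 | 117 107 99 95 | 118 109 100 96 | 119 106 98 94 | 120 107 98 95 | 121 108 99 96 | 122 108 99 96 | 123 108 99 96 | 124 107 98 96 | 125 107 98 96 | 126 108 99 96 | 127 106 98 95 | 128 106 97 95 | 129 107 98 95 | 130 108 100 96 | 131 108 98 96 | 132 106 98 96 | 133 101 95 94 | 134 96 93 93 | 135 122 121 121 | 136 186 184 182 | 137 199 196 194 | 138 197 195 193 | 139 196 193 192 | 140 196 194 193 | 141 198 197 195 | 142 201 199 197 | 143 201 199 198 | 144 200 199 197 | 145 199 197 196 | 146 200 197 196 | 147 200 198 196 | 148 200 198 196 | 149 201 199 198 | 150 204 202 200 | 151 198 197 196 | 152 162 165 172 | 153 98 104 129 | 154 67 74 111 | 155 70 77 112 | 156 71 84 137 | 157 79 112 195 | 158 87 138 220 | 159 92 150 223 | 160 92 152 223 | 161 93 151 223 | 162 93 151 224 | 163 90 149 222 | 164 93 151 223 | 165 92 150 223 | 166 92 149 223 | 167 91 149 223 | 168 90 148 223 | 169 91 142 220 | 170 131 152 211 | 171 195 195 204 | 172 207 203 201 | 173 207 203 201 | 174 207 203 202 | 175 195 190 188 | 176 138 124 121 | 177 112 80 72 | 178 161 101 78 | 179 209 126 89 | 180 217 132 92 | 181 215 129 90 | 182 216 130 92 | 183 215 129 91 | 184 216 130 91 |
```

```bash
python3 - <<'E'
from h import *
c=dict(np.load('w3.npz')); c['fovy']=float(c['fovy']); e=np.array([-.127,.992])
n=onz(c,(300,177.6),.026)
for z in(.042,.044): print(n,(onz(c,(300,169.8),z)-n)[:2]@e)
print((onz(c,(300,169.8),.021)-n)[:2]@e)
E
```

```text
[0.4429228  0.15190345 0.026     ] 0.008307414232506334
[0.4429228  0.15190345 0.026     ] 0.008709089127731879
0.0040898278326381215
```

Emit:
play_rows(targets=[-0.0032,0.025,0,0,-0.0032,0.025,0,0,-0.0032,0.025,0,0,-0.0032,0.025,0,0,-0.0032,0.025,0,0,-0.0032,0.025,0,0])

```text
time_s: 12.65
position: [0.4614, 0.1184, 0.0505]
orientation: [-180.0, 0.0, 97.2]
wrist_force: [0.2, -1.5, -4.6]
gripper_width: 0.0237
finger_force: 20.0
```

Emit:
play_rows(targets=[-0.0032,0.025,0,0,-0.0032,0.025,0,0,-0.0032,0.025,0,0,-0.0032,0.025,0,0,0,0,0,0,0,0,0,0])

```text
time_s: 13.25
position: [0.4609, 0.1224, 0.0505]
orientation: [180.0, -0.0, 97.2]
wrist_force: [-0.3, -1.0, -3.6]
gripper_width: 0.0238
finger_force: 20.0
```

```bash
python3 - <<'E'
from h import *
o=robot.get_obs(); c=viewer.get_calibration('wrist'); I=viewer.camera('wrist')[:,:,::-1]; cv2.imwrite('pics/w4.png',I);I=I.astype(int)
np.savez('w4.npz',**{k:np.array(v) for k,v in c.items()})
print(o['position'],o['wrist_force'])
for r in list(range(146,158))+list(range(160,205,1)): print(r,*I[r,300],end=' | ')
E
```

```text
[0.4608871  0.12244369 0.05048658] [-0.29672952 -0.98970826 -3.62649812]
146 105 95 91 | 147 106 96 92 | 148 106 95 91 | 149 106 95 91 | 150 105 96 91 | 151 103 94 92 | 152 97 90 89 | 153 123 120 119 | 154 184 181 180 | 155 195 193 191 | 156 195 193 190 | 157 198 196 194 | 160 199 196 194 | 161 197 194 193 | 162 197 195 193 | 163 199 197 194 | 164 187 185 185 | 165 120 124 141 | 166 69 77 111 | 167 65 72 108 | 168 67 72 108 | 169 66 71 105 | 170 69 81 134 | 171 79 115 201 | 172 86 140 220 | 173 91 149 222 | 174 89 148 221 | 175 91 148 222 | 176 90 147 221 | 177 89 145 221 | 178 89 145 221 | 179 90 146 221 | 180 88 144 220 | 181 88 144 221 | 182 87 142 222 | 183 109 128 209 | 184 170 113 126 | 185 209 123 82 | 186 214 127 84 | 187 214 127 85 | 188 214 127 86 | 189 214 126 85 | 190 213 126 85 | 191 213 126 85 | 192 213 126 83 | 193 213 126 84 | 194 213 126 84 | 195 214 126 84 | 196 213 125 84 | 197 213 126 84 | 198 213 126 84 | 199 213 126 84 | 200 213 125 84 | 201 213 126 83 | 202 212 123 81 | 203 212 124 82 | 204 212 124 83 |
```

```bash
cat > pp.py <<'E'
from h import *
import sys
def edges(fn):
    c=dict(np.load(fn+'.npz')); c['fovy']=float(c['fovy']); e=np.array([-.127,.992]); I=cv2.imread(f'pics/{fn}.png').astype(int)
    col=I[:,290:350].mean(1) if 0 else I[:,296:304].mean(1); s=col[:,2]-col[:,0]  # red-blue
    r=np.nonzero(s[60:240]>90)[0]+60
    cr=lambda k:k-1+(90-s[k-1])/(s[k]-s[k-1])   # rising
    b=cr(r[0]); k=r[-1]; f=k+(s[k]-90)/(s[k]-s[k+1])
    g=lambda row,z:onz(c,(300,row),z)[:2]@e
    return b,f,g(b,.042),g(f,.042)
for fn in sys.argv[1:]: print(fn,np.round(edges(fn),4))
E
python3 pp.py w2 w3 w4
```

```text
w2 [70.9205 86.5149  0.1101  0.1025]
w3 [1.564950e+02 1.697909e+02 1.105000e-01 1.027000e-01]
w4 [1.704375e+02 1.830660e+02 1.123000e-01 1.048000e-01]
```

The pad has moved in about 2 mm; three more mm gives about 5.

Emit:
play_rows(targets=[-0.0032,0.025,0,0,-0.0032,0.025,0,0,-0.0032,0.025,0,0,0,0,0,0,0,0,0,0,0,0,0,0])

```text
time_s: 13.9
position: [0.4605, 0.1254, 0.0505]
orientation: [-180.0, -0.0, 97.2]
wrist_force: [0.2, -3.6, -4.2]
gripper_width: 0.0238
finger_force: 20.0
```

```bash
cat > shot.py <<'E'
from h import *
import sys
n=sys.argv[1]
c=viewer.get_calibration('wrist'); I=viewer.camera('wrist')[:,:,::-1]; cv2.imwrite(f'pics/{n}.png',I)
np.savez(n+'.npz',**{k:np.array(v) for k,v in c.items()})
E
python3 shot.py w5; python3 pp.py w5
```

```text
w5 [1.704634e+02 1.830660e+02 1.153000e-01 1.078000e-01]
```

The pad is in about 5 mm. Releasing, then rising straight up.

Emit:
play_rows(targets=[0,0,0,0,0,0,0,0,0,0,0,0,0,0,0,0,0,0,0,0,0,0,0,0,0,0,0,0,0,0,0,0,0,0,0,0], gripper=1)

```text
time_s: 14.85
position: [0.4605, 0.1254, 0.0505]
orientation: [-180.0, 0.0, 97.2]
wrist_force: [0.5, -0.5, 0.3]
gripper_width: 0.0872
finger_force: 0.0
```

```bash
python3 shot.py w6; python3 pp.py w6
```

```text
w6 [1.704652e+02 1.830691e+02 1.153000e-01 1.077000e-01]
```

The pad still stands at about 5 mm after release. Retreating upward and checking everything.

Emit:
play_rows(targets=[0,0,0.3,0,0,0,0.6,0,0,0,1,0,0,0,1,0,0,0,1,0,0,0,0.5,0,0,0,0,0,0,0,0,0,0,0,0,0])

```text
time_s: 15.8
position: [0.4596, 0.1251, 0.2255]
orientation: [-179.9, 0.0, 97.2]
wrist_force: [-0.1, 0.1, -0.2]
gripper_width: 0.0877
finger_force: 0.0
```

```bash
python3 - <<'E'
from h import *
a=viewer.camera('wrist')[:,:,::-1]; b=viewer.camera('side')[:,:,::-1]
a=cv2.resize(np.ascontiguousarray(a),(480,300)); b=cv2.resize(np.ascontiguousarray(b[180:310,220:428]),(480,300),interpolation=2)
cv2.imwrite('pics/c7.png',cv2.vconcat([a,b]))
E
```

```text
(no output)
```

View pics/c7.png

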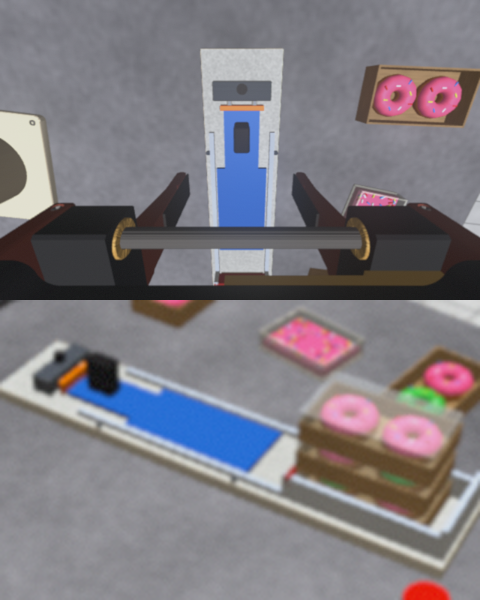

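The board lies flat against the pad (pad at about (242,108) in the wrist half), its tail is clear of the gate, and the stack is level in the bay.

```bash
python3 -c "
from bench import workorder
print(workorder.finish_job())"
```

```text
the job is handed in; nothing more can be done
None
```

The job is handed in, with no verdict shown: the board is drawn clear and lies flat with its nose pushing the stop pad in by about 5 mm, the three boxes stand level in the bay, and the gripper is clear above.

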